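# Weigh the aubergine, then hold it out to the cook

### The arm

A 6-joint arm with a two-finger parallel gripper is mounted at the origin on the work surface. World frame = base frame: x ahead of the robot, y to its left, z up, the work surface at z = 0. Lengths are in mm, angles in rad, forces in N, time in s.
With the tool pointing down it reaches from about 350 to 775 mm from the base axis. Payload 7.3 kg.
Tool frame: the origin (TCP) lies on the centre line of the jaws, within the pads' length; the fingertips stand 22 mm ahead of it and the grasp point (between the pads) lies 3 mm ahead of it; z points along the fingers, y is the direction in which the jaws open and shut (so a half turn about z gives the same grasp; the last joint's range is limited). The gripper opens to 92 mm and grips with 3 to 60 N. Pads are 19 mm wide; open, the fingers measure 130 mm over their backs; the gripper's body (75 mm by 190 mm) begins 47 mm behind the grasp point.
Start: joints at [-1.432, 0.342, 1.524, -0, 1.275, -0.146], TCP at [147.529, -503.863, 248.741] pointing down, gripper open.
Joint ranges: [-2.53, 2.53], [-0.77, 2.02], [0.04, 2.7], [-1, 4.14], [0.28, 2.66], [-3.11, 3.11]. Speed limits (rad/s): [2.57, 2.57, 3.14, 3.14, 3.14, 3.14].

### API

Orientations are given as [roll, pitch, yaw] about the fixed x, y, z axes, in that order (R = Rz(yaw) Ry(pitch) Rx(roll)).
In Python, from plant import get_obs, capture, close_job gives the robot as it stands.
- The arm moves only by the tool carry_out, never from a script. Its arguments are lists of equal length, an entry for each row: "xyz": the shift along the tool's x, y, z scaled (see below), a list of three; "dr": the turn, a rotation vector about the tool's x, y, z scaled (see below), a list of three. A call has 1 to 8 rows; each row shifts and turns the commanded pose from where the row before left it, along the tool's axes as they then stand; what a row does not reach is not made up. The controller multiplies each number of a shift by 0.06 m and each number of a turn by 8 degrees. A row lasts 1/8 s, in which the tool goes at most 62.5 mm and 10.7 degrees, less where a joint would pass 70% of its speed; a pose out of reach is approached as far as the arm can. A call with a number of a shift or a turn outside -1 to 1 is refused whole. A call with a gripper value outside its range is refused whole. "gripper" is the gripper's target within -1 to 1 (fully open at 1, half-way at 0, shut at -1), set as the call begins (left out, the last holds). The fingers move at their own pace and stop on an object; the grip force is fixed at half the most. Time passes only in rows, so rows that do not move let the fingers close. It gives the time, the measured TCP pose, the force and the opening at its end, in the units of the state.
- get_obs(): the state, without advancing time (a new reading comes with each control period).
- capture(name): name is "side" or "top" or "wrist"; returns a dict with "image" (420x560x3 uint8, blue, green, red), "fx", "fy", "cx", "cy" (pixels), "pose" (4x4, takes a point from camera to world coordinates). Camera axes: x right, y up, looking along -z (the intrinsics and any distortion apply to the point x, -y, -z); pixel columns grow to the right and rows downward; lengths in mm; the calibration is good to about 2 mm. A picture is of the moment at which its call begins. There is no depth.
- close_job(): hands the job in, once; it reports no verdict.
The state is a dict: "time": time; "joint_positions": joint angles; "dq": joint speeds; "tau": joint torques, N m; "tool_pos": TCP position; "tcp_rot": TCP orientation; "contact_force": force on the tool from outside, world axes, zero at the start; "moment": the same for the moment, N m; "grip_width": finger opening in mm.
Only numpy, scipy, OpenCV 4.12 (cv2) and the standard library are available. Lean on these libraries where they do the work, as an engineer would, in place of code of your own. Each camera call takes 0.05 s, during which the arm holds its last target.

### The job

Lay the aubergine in the middle of the kitchen scale's pan, gently and lying down, let go of it and leave it there for two seconds so that the pointer settles. Then pick it up again and hold it out to the cook in the pink chair across the table: level, its middle about 20 cm above the middle of the cutting board, its green stalk pointing towards the cook, square to the board's far long edge. Finish while still holding it there, still in the air, and leave the onion, the tomato and the knife where they are.

Things in the scene. Friction and masses are not known exactly. Their poses are not given: they have to be found in the camera images.
- aubergine_center (a point): Centre of the dark purple aubergine, on its axis, 26 mm above what it lies on, near its centre of mass. x: lengthwise towards the green stalk; z: up as it lies in the tray. Belly 52 mm in diameter from 22 mm behind to 14 mm ahead of this point, 36 mm at 46 mm ahead; round end 55 mm behind, stalk tip 80 mm ahead. Flattened underside keeps it from rolling. About 180 g (140 to 225).
- stalk_tip (a point): Tip of the aubergine's green stalk, 78 mm ahead (+x) of its centre and 3 mm higher; tells which way the stalk points.
- pan_center (a point): Centre of the upper face of the round steel pan's flat floor, on the cream spring scale (housing 162 x 172 mm); it moves with the pan, 137 mm above the table when empty. Flat floor 160 mm in diameter, flared rim 10 mm high and 188 mm across. z is up.
- scale_pan (a joint): How far the scale's sprung pan is pressed down, in m: 0 empty, stop at 0.020; spring about 480 N/m, so the aubergine alone sinks it by about 3 mm (2 to 5). A red pointer on the dial, on the side facing the cook, follows it.
- board_center (a point): Centre of the upper face of the fixed ivory cutting board, 220 x 320 mm, 14 mm thick. x points across the board, square to its long edges, away from the robot to the far long edge where the cook sits (pink chair); y runs along the long edges; z is up.
- tray: Fixed shallow aluminium tray, 360 (x) x 220 (y) mm, rim 20 mm high over the table; origin at the centre of its underside, inner floor 5 mm above it. Holds the aubergine and the onion.
- onion: Loose brown onion, 74 mm in diameter and 74 mm high, in the tray; origin at the centre of its underside. Leave it alone.
- knife: Loose kitchen knife lying on the far part of the board along its long edge, 300 mm long, 16 mm high; origin on its underside near the middle. Leave it alone.
- tomato: Loose red tomato, 64 mm in diameter, 55 mm high with its green cap, on the near part of the board; origin at the centre of its underside. Leave it alone.
There are look-alikes about, which are no part of the job. There is more than one size of the part that bears aubergine_center; the job needs the largest.

How it is judged (in metres and radians):
On the way:
1. the aubergine lies in the middle of the scale's pan, let go, with the pan at rest, for over a second (horizontal distance between aubergine_center and pan_center below 0.03 m and z of aubergine_center in the frame of pan_center between 0.018 and 0.034 m and value of joint scale_pan above 0.0015 m and velocity of joint scale_pan between -0.01 and 0.01 m/s and contact force between each of the fingers, the arm and aubergine below 0.05 N and linear speed of aubergine below 0.02 m/s), for 1.2 s.
At the end, for the whole second after the job is handed in: Aubergine held still in the fingers, centre 165 to 235 mm above the board's face and within 40 mm of its centre, level within 11 degrees, stalk towards the cook, square to the far edge within 15 degrees; pan empty, risen to within 1.5 mm; onion, tomato and knife moved under 30 mm (contact force between the fingers and aubergine above 1 N and z of aubergine_center in the frame of board_center between 0.165 and 0.235 m and horizontal distance between aubergine_center and board_center below 0.04 m and angle between the x axis of aubergine_center and the x axis of board_center, either way round below 0.26 rad and x of stalk_tip in the frame of board_center above 0.02 m and angle between aubergine_center's own x axis and vertical between 1.37 and 1.77 rad and linear speed of aubergine below 0.02 m/s and value of joint scale_pan below 0.0015 m and distance of each of onion, knife, tomato from where it was at the start of the episode below 0.03 m); the arm keeps its last pose, push and grip.
It fails at once if the scale's pan is driven down hard (more than 15 mm of its 20 mm travel) (value of joint scale_pan above 0.015 m).
It fails at once if the onion, tomato or knife is shifted by more than 30 mm (distance of any of onion, knife, tomato from where it was at the start of the episode above 0.03 m).
It also fails if it takes over 64 s, if anything falls off the work surface, if the arm or the gripper's body presses on something with over 40 N, if the wrist force passes 120 N, or if a joint passes its speed limit or range.

## Working session

There is one attempt and no reset: what is moved stays moved. The work goes in short steps, Python scripts to look and compute and a tool call to move; the robot and the scene stay as the last step left them, time stands still between calls to the robot, and variables do not carry over. Pictures are saved under pics/ and viewed, and the job is handed in when it is done.

Besides the shell and the picture viewer there is one more tool, called after "Call:" as name(argument=value, ...) on one line, values as JSON. carry_out: Moves the arm, as the interface text tells. Shifts and turns lie within -1 to 1; 1 stands for 0.06 m of shift or 8 degrees of turn. Its arguments: {"type":"object","properties":{"xyz":{"type":"array"},"dr":{"type":"array"},"gripper":{"type":"number"}},"required":["xyz","dr"]}

```bash
mkdir -p pics; ls; python3 - <<'E'
from plant import *
import cv2,numpy as np
np.set_printoptions(precision=2,suppress=True)
print(get_obs())
for n in ("side","top","wrist"):
    c=capture(n); cv2.imwrite(f"pics/{n}0.png",c["image"]); print(n,c["fx"],c["fy"],c["cx"],c["cy"],c["pose"],[k for k in c])
    np.save(f"{n}0.npy",c,allow_pickle=True)
E
```

```text
pics
{'time': 0.0, 'joint_positions': array([-1.43,  0.34,  1.52, -0.  ,  1.28, -0.15]), 'dq': array([-0., -0.,  0.,  0.,  0., -0.]), 'tau': array([  0.  , -43.12, -24.42,   0.07,   0.06,  -0.  ]), 'tool_pos': array([ 147.46, -503.51,  248.07]), 'tcp_rot': array([-3.14, -0.  ,  0.28]), 'contact_force': array([-0.57, -0.45, -1.13]), 'moment': array([ 0.05, -0.02,  0.  ]), 'grip_width': 91.31059069907818}
side 497.12774381944377 497.12774381944377 290.68012598126603 204.2932486929003 [[  -0.83    0.38   -0.41 -190.79]
 [  -0.56   -0.56    0.61  834.79]
 [   0.      0.74    0.67 1132.48]
 [   0.      0.      0.      1.  ]] ['image', 'fx', 'fy', 'cx', 'cy', 'pose']
top 401.66745403189054 401.66745403189054 277.9007462357492 214.9594447714799 [[  -0.03    0.99   -0.1   345.88]
 [  -1.     -0.03    0.02  -84.51]
 [   0.01    0.1     0.99 1125.18]
 [   0.      0.      0.      1.  ]] ['image', 'fx', 'fy', 'cx', 'cy', 'pose']
wrist 347.87644800323613 347.87644800323613 280.9902077927946 209.6940217511844 [[   0.28    0.93    0.24  212.55]
 [  -0.96    0.27    0.07 -485.24]
 [  -0.     -0.25    0.97  384.35]
 [   0.      0.      0.      1.  ]] ['image', 'fx', 'fy', 'cx', 'cy', 'pose']
```

View pics/side0.png

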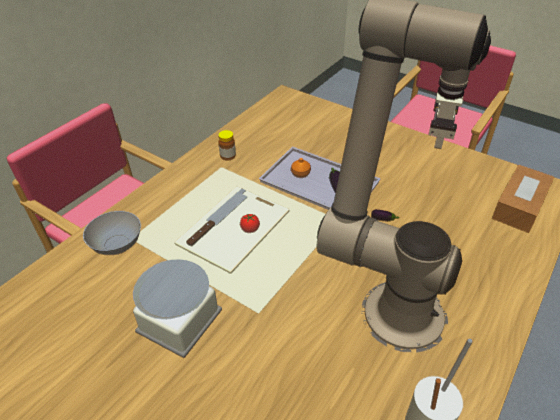

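View pics/top0.png

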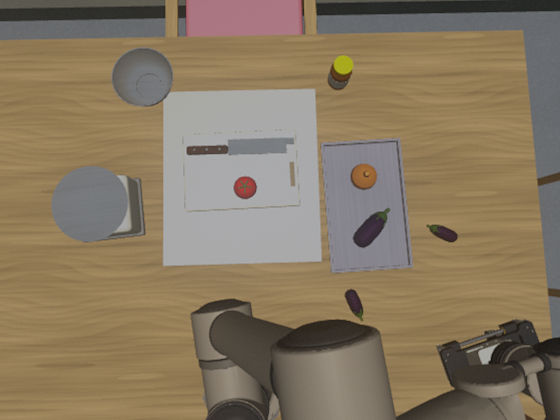

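View pics/wrist0.png

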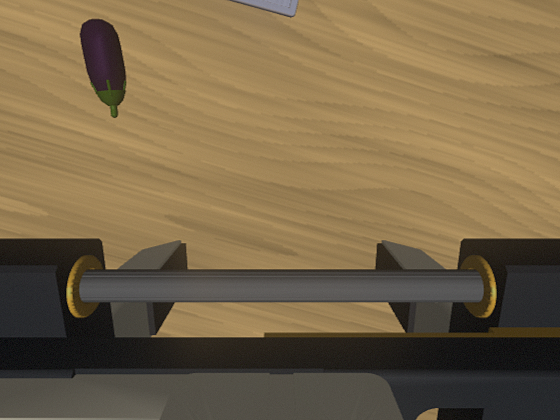

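Aubergine-like things in the top view: the big one in the tray (370,228), a small one (442,233), a small one (354,304). I choose the tray one because it is the largest. Next I'll measure and check it in a close crop.

```bash
cat > h.py <<'E'
import cv2,numpy as np
np.set_printoptions(precision=1,suppress=True)
def load(n): return np.load(n,allow_pickle=True).item()
def ray(c,u,v):
    d=np.array([(u-c["cx"])/c["fx"],-(v-c["cy"])/c["fy"],-1.]); return c["pose"][:3,3],c["pose"][:3,:3]@d
def onz(c,u,v,z):
    o,d=ray(c,u,v); return o+d*(z-o[2])/d[2]
def proj(c,p):
    q=c["pose"][:3,:3].T@(np.asarray(p,float)-c["pose"][:3,3]); return np.array([c["cx"]-c["fx"]*q[0]/q[2],c["cy"]+c["fy"]*q[1]/q[2]])
def tri(c1,p1,c2,p2):
    o1,d1=ray(c1,*p1);o2,d2=ray(c2,*p2)
    s=np.linalg.lstsq(np.c_[d1,-d2],o2-o1,rcond=None)[0]; a=o1+d1*s[0];b=o2+d2*s[1]; return (a+b)/2,np.linalg.norm(a-b)
E
python3 - <<'E'
from h import *
t=load("top0.npy");s=load("side0.npy")
im=t["image"];hsv=cv2.cvtColor(im,cv2.COLOR_BGR2HSV)
# crops
a=cv2.resize(im[150:280,310:470],None,fx=4.5,fy=4.5,interpolation=cv2.INTER_CUBIC);cv2.imwrite("pics/c1.png",a)
a=cv2.resize(im[120:260,40:320],None,fx=2.8,fy=2.8,interpolation=cv2.INTER_CUBIC);cv2.imwrite("pics/c2.png",a)
a=cv2.resize(s["image"][150:360,120:400],None,fx=2.8,fy=2.8,interpolation=cv2.INTER_CUBIC);cv2.imwrite("pics/c3.png",a)
roi=np.zeros(im.shape[:2],np.uint8);roi[195:260,340:400]=1
b=im.astype(int)
dark=((b.max(2)<95)&(roi>0)).astype(np.uint8)
green=((hsv[...,0]>25)&(hsv[...,0]<90)&(hsv[...,1]>60)&(roi>0)).astype(np.uint8)
for n,m in(("dark",dark),("green",green)):
    k,l,st,ce=cv2.connectedComponentsWithStats(m)
    for i in range(1,k):
        if st[i,4]>8: print(n,st[i],ce[i],onz(t,*ce[i],31))
both=dark|green
cv2.imwrite("pics/m1.png",cv2.resize(both[150:280,310:470]*255,None,fx=4,fy=4,interpolation=0))
ys,xs=np.nonzero(both)
P=np.array([onz(t,x,y,31)[:2] for x,y in zip(xs,ys)]);m=P.mean(0);w,v=np.linalg.eigh(np.cov((P-m).T));ax=v[:,1]
if ax[0]<0:ax=-ax
q=(P-m)@ax;r=(P-m)@np.array([-ax[1],ax[0]]);print("c",m,"axis",ax,np.degrees(np.arctan2(ax[1],ax[0])),q.min(),q.max(),r.min(),r.max())
E
```

```text
dark [353 208  37  40 714] [370.2 228.7] [ 413.1 -353.3   31. ]
green [376 209  13  15  72] [382.7 214.9] [ 450.2 -389.7   31. ]
c [ 413.3 -353.4] axis [ 0.7 -0.7] -44.074798213389194 -57.92169201260261 76.03217905174986 -25.87293505075312 25.823711990884895
```

View pics/c1.png

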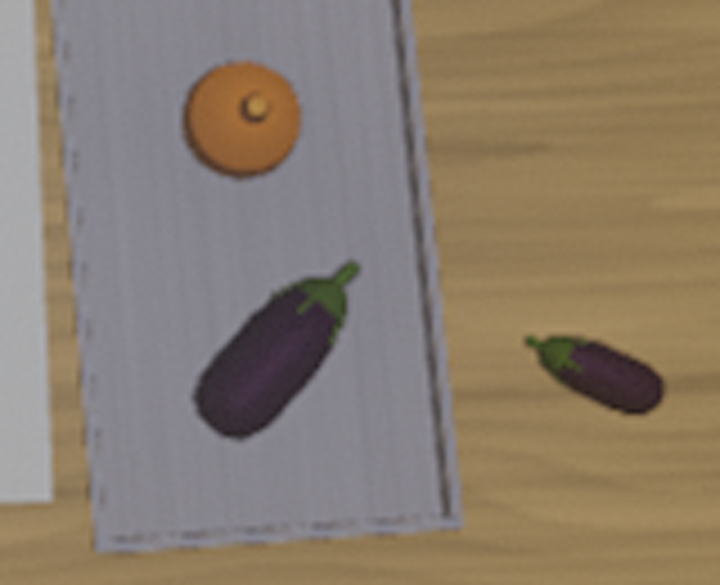

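View pics/c2.png

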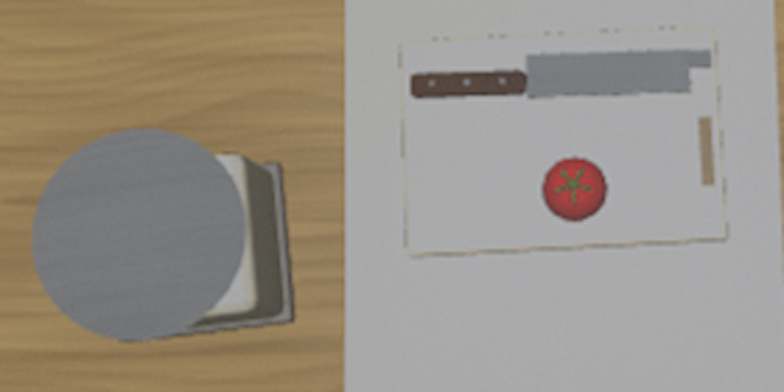

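View pics/c3.png

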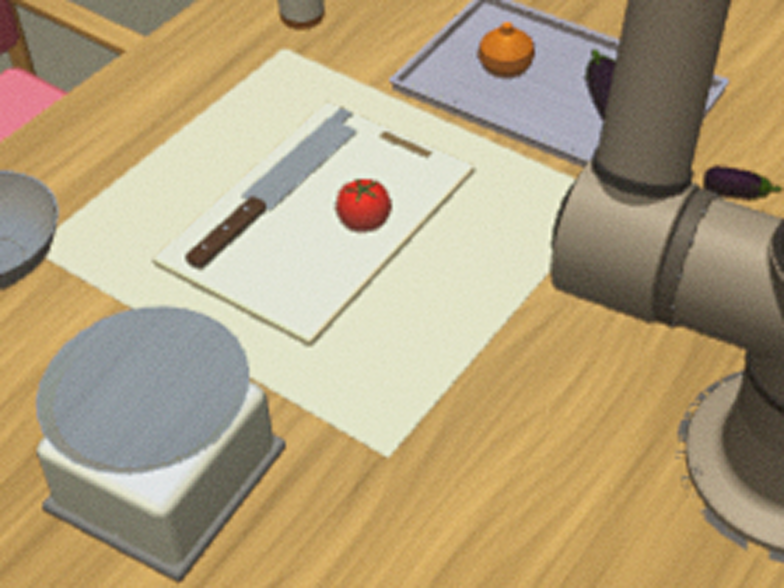

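View pics/m1.png

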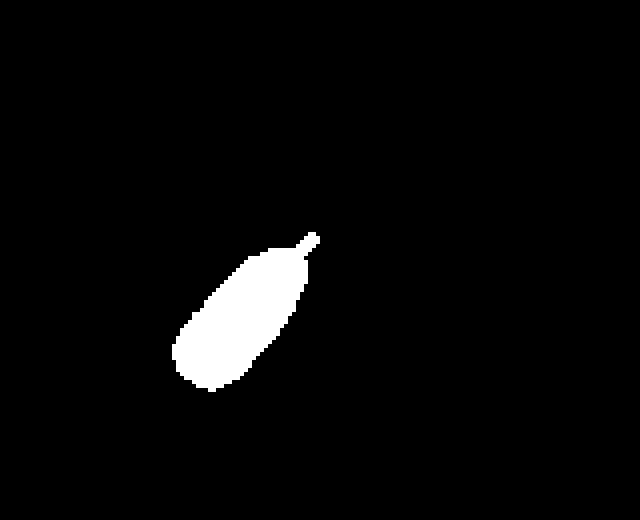

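The crop shows the large aubergine (370,229) with its stalk tip at about (388,210). The small one at (442,233) is clearly a look-alike. Its length (134 mm) and width (52 mm) match the description. Next are the pan and the board.

```bash
python3 - <<'E'
from h import *
t=load("top0.npy");s=load("side0.npy")
c=np.array([(400,42),(716,31),(727,240),(408,255)])/2.8+[40,120]
P=np.array([onz(t,u,v,14)[:2] for u,v in c]);print("board top",P,P.mean(0),[np.linalg.norm(P[i]-P[i-1]) for i in range(4)])
e=P[0]-P[1];e2=P[3]-P[2];print("y-axis yaw",np.degrees(np.arctan2(-e[0],e[1])),np.degrees(np.arctan2(-e2[0],e2[1])), "x", [np.degrees(np.arctan2(*(d[::-1]))) for d in (P[0]-P[3],P[1]-P[2])])
c=np.array([(153,262),(330,101),(474,169),(311,344)])/2.8+[120,150]
Q=np.array([onz(s,u,v,14)[:2] for u,v in c]);print("board side",Q,Q.mean(0))
# pan
for n,C,roi in(("top",t,(160,250,45,140)),("side",s,(255,325,128,215))):
    y0,y1,x0,x1=roi;im=C["image"][y0:y1,x0:x1];hsv=cv2.cvtColor(im,cv2.COLOR_BGR2HSV)
    m=((hsv[...,1]<50)&(hsv[...,2]<165)&(hsv[...,0]>90)).astype(np.uint8)
    m=cv2.morphologyEx(m,cv2.MORPH_OPEN,np.ones((3,3)))
    cs,_=cv2.findContours(m,cv2.RETR_EXTERNAL,cv2.CHAIN_APPROX_NONE);k=max(cs,key=cv2.contourArea)
    el=cv2.fitEllipse(cv2.convexHull(k));
    v=im.copy();cv2.drawContours(v,[k],-1,(0,0,255),1);cv2.imwrite(f"pics/pan_{n}.png",cv2.resize(v,None,fx=5,fy=5,interpolation=0))
    pts=np.array([onz(C,x+x0,y+y0,147)[:2] for x,y in k[:,0]])
    (cx,cy),r=cv2.minEnclosingCircle(pts.astype(np.float32));A=np.c_[2*pts,np.ones(len(pts))];sol=np.linalg.lstsq(A,(pts**2).sum(1),rcond=None)[0]
    print(n,el,"minc",cx,cy,r,"lsq",sol[:2],np.sqrt(sol[2]+(sol[:2]**2).sum()))
E
cd pics; python3 -c "
import cv2,numpy as np
a=cv2.imread('pan_top.png');b=cv2.imread('pan_side.png');h=max(a.shape[0],b.shape[0])
f=lambda i:np.pad(i,((0,h-i.shape[0]),(0,0),(0,0)))
o=np.hstack([f(a),f(b)]);cv2.imwrite('pan.png',cv2.resize(o,None,fx=.8,fy=.8))"
```

```text
board top [[ 693.8  160.5]
 [ 697.6 -159.4]
 [ 483.6 -163.5]
 [ 476.9  153.4]] [588.   -2.3] [np.float64(217.00908025655957), np.float64(319.91897253459047), np.float64(214.08834145206706), np.float64(316.9292980491952)]
y-axis yaw 0.68465645004624 1.2052545700846087 x [np.float64(1.8667916123414527), np.float64(1.0792189542741986)]
board side [[ 689.4  164.5]
 [ 699.  -158.9]
 [ 481.3 -156.5]
 [ 472.4  157.9]] [585.5   1.8]
top ((44.706241607666016, 43.666507720947266), (73.5114517211914, 76.67137908935547), 55.07626724243164) minc 486.4649658203125 357.505126953125 93.0162582397461 lsq [486.1 357.1] 88.03457833877395
side ((44.07939529418945, 32.367698669433594), (54.7724723815918, 71.61320495605469), 71.7170181274414) minc 489.6994323730469 353.8861999511719 90.53543853759766 lsq [487.1 353.1] 84.52718889054377
```

View pics/pan.png

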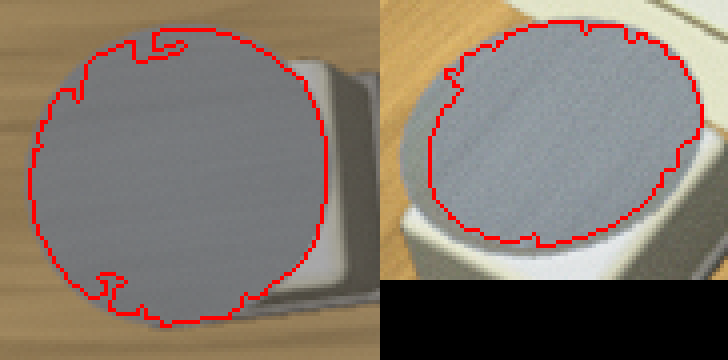

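```bash
cat >> h.py <<'E'
from plant import get_obs
from scipy.spatial.transform import Rotation as Ro
def plan(x,y,z,yaw):
    o=get_obs();R=Ro.from_euler('xyz',o["tcp_rot"]);T=Ro.from_euler('xyz',[np.pi,0,np.radians(yaw)])
    dr=np.degrees((R.inv()*T).as_rotvec())/8
    d=np.array([x,y,z])-o["tool_pos"]
    np.set_printoptions(precision=3,suppress=True)
    print("t",o["time"],"pos",o["tool_pos"],"rot",np.degrees(o["tcp_rot"]),"F",o["contact_force"],"w",o["grip_width"])
    print("turn total",dr,"shift total if before turn",R.inv().apply(d)/60,"after turn",T.inv().apply(d)/60)
E
python3 -c "
from h import *
plan(411,-351,200,-44.3)"
```

```text
t 0.15 pos [ 147.515 -503.572  248.226] rot [-179.938   -0.01    16.322] F [ 0.136 -0.085 -1.107] w 91.75179429432755
turn total [-0.008  0.003  7.578] shift total if before turn [ 4.929 -1.205  0.806] after turn [ 1.367 -4.887  0.804]
```

Call:
carry_out(xyz=[[0, 0, 0], [0, 0, 0], [0, 0, 0], [0, 0, 0], [0, 0, 0], [0, 0, 0], [0, 0, 0], [0, 0, 0]], dr=[[0, 0, 0.94], [0, 0, 0.94], [0, 0, 0.94], [0, 0, 0.94], [0, 0, 0.94], [0, 0, 0.94], [0, 0, 0.94], [0, 0, 0.94]], gripper=1)

```text
time: 1.15
tool_pos: [147.5, -503.7, 248.4]
tcp_rot: [-3.141, 0.0, -0.769]
contact_force: [-0.3, -0.1, -0.1]
grip_width: 92.0
```

```bash
python3 -c "
from h import *
plan(411,-351,200,-44.3)"
```

```text
t 1.15 pos [ 147.511 -503.696  248.425] rot [-179.978    0.027  -44.089] F [-0.297 -0.104 -0.067] w 91.97959173576636
turn total [-0.003  0.003  0.026] shift total if before turn [ 1.384 -4.883  0.808] after turn [ 1.366 -4.888  0.807]
```

Call:
carry_out(xyz=[[0.1, -0.4, 0], [0.2, -0.7, 0], [0.2, -0.8, 0], [0.25, -0.85, 0.1], [0.25, -0.85, 0.2], [0.2, -0.7, 0.2], [0.18, -0.58, 0.3], [0, 0, 0]], dr=[[0, 0, 0], [0, 0, 0], [0, 0, 0], [0, 0, 0], [0, 0, 0], [0, 0, 0], [0, 0, 0], [0, 0, 0]])

```text
time: 2.15
tool_pos: [411.1, -348.0, 199.0]
tcp_rot: [-3.141, 0.003, -0.762]
contact_force: [-0.5, -1.0, -0.2]
grip_width: 91.8
```

```bash
python3 - <<'E'
from h import *
from plant import capture
for n in ("wrist","side","top"):
    c=capture(n);np.save(n+"1.npy",c,allow_pickle=True);cv2.imwrite(f"pics/{n}1.png",c["image"])
plan(411,-351,34+3,-44.3)
E
```

```text
t 2.3 pos [ 409.62  -350.484  200.915] rot [179.976  -0.006 -43.853] F [ 0.141 -0.612  0.636] w 92.23700268165577
turn total [ 0.003 -0.001  0.056] shift total if before turn [ 0.022 -0.011  2.732] after turn [ 0.022 -0.01   2.732]
```

View pics/wrist1.png

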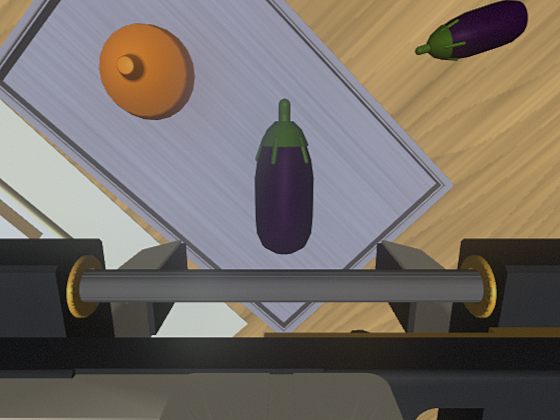

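View pics/side1.png

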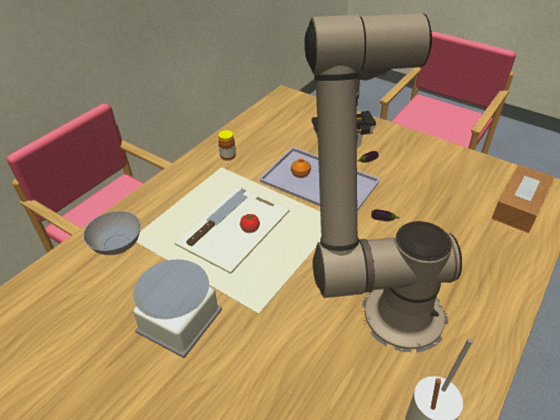

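The wrist view shows the large aubergine upright at (284,200), with its stalk tip at (285,100) and its round end at (284,253), between the jaws. I'll measure its centre from this view.

```bash
python3 - <<'E'
from h import *
c=load("wrist1.npy");im=c["image"];hsv=cv2.cvtColor(im,cv2.COLOR_BGR2HSV);b=im.astype(int)
roi=np.zeros(im.shape[:2],bool);roi[90:262,235:335]=1
m=(((b.max(2)<100)&(hsv[...,1]>60))|((hsv[...,0]>25)&(hsv[...,0]<90)&(hsv[...,1]>60)))&roi
k,l,st,ce=cv2.connectedComponentsWithStats(m.astype(np.uint8));i=1+st[1:,4].argmax();print(st[i])
ys,xs=np.nonzero(l==i)
P=np.array([onz(c,x,y,31)[:2] for x,y in zip(xs,ys)]);m=P.mean(0);w,v=np.linalg.eigh(np.cov((P-m).T));ax=v[:,1]*np.sign(v[0,1])
q=(P-m)@ax;r=(P-m)@[-ax[1],ax[0]];print(m,np.degrees(np.arctan2(ax[1],ax[0])),q.min(),q.max(),r.min(),r.max(),"centre est",m+ax*(q.max()-80),m+ax*(q.min()+55))
E
```

```text
[ 256  100   57  154 5820]
[ 413.7 -355.1] -45.36696782525485 -59.93351984690505 76.57427074263286 -24.54375941532618 26.01099793786786 centre est [ 411.3 -352.6] [ 410.2 -351.5]
```

Call:
carry_out(xyz=[[0.03, 0, 0.2], [0, 0, 0.5], [0, 0, 0.5], [0, 0, 0.5], [0, 0, 0.5], [0, 0, 0.35], [0, 0, 0.2], [0, 0, 0]], dr=[[0, 0, 0.13], [0, 0, 0], [0, 0, 0], [0, 0, 0], [0, 0, 0], [0, 0, 0], [0, 0, 0], [0, 0, 0]])

```text
time: 3.3
tool_pos: [410.7, -351.4, 35.1]
tcp_rot: [3.142, 0.001, -0.784]
contact_force: [-0.8, -0.3, -0.4]
grip_width: 91.7
```

```bash
python3 - <<'E'
from h import *
from plant import capture
c=capture("wrist");cv2.imwrite("pics/wrist2.png",c["image"])
plan(410.8,-352,36,-45)
E
```

```text
t 3.35 pos [ 411.204 -351.7     35.881] rot [179.996  -0.012 -44.931] F [0.766 0.43  0.378] w 91.8212966777082
turn total [ 0.001 -0.002  0.009] shift total if before turn [-0.001  0.008 -0.002] after turn [-0.001  0.008 -0.002]
```

View pics/wrist2.png

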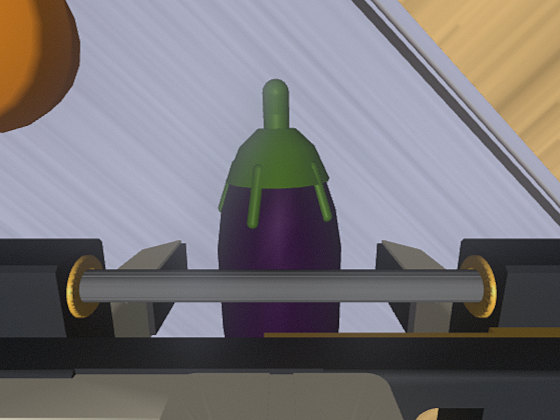

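The aubergine (280,240) sits between the open jaws (pads near 185 and 380). Close.

Call:
carry_out(xyz=[[0, 0, 0], [0, 0, 0], [0, 0, 0], [0, 0, 0], [0, 0, 0], [0, 0, 0], [0, 0, 0], [0, 0, 0]], dr=[[0, 0, 0], [0, 0, 0], [0, 0, 0], [0, 0, 0], [0, 0, 0], [0, 0, 0], [0, 0, 0], [0, 0, 0]], gripper=-1)

```text
time: 4.35
tool_pos: [411.5, -351.3, 35.8]
tcp_rot: [-3.142, -0.0, -0.783]
contact_force: [0.9, 0.7, 3.0]
grip_width: 51.1
```

```bash
python3 - <<'E'
from h import *
plan(487,357,260,-45)
E
```

```text
t 4.35 pos [ 411.45  -351.283   35.831] rot [-179.998   -0.014  -44.882] F [0.906 0.733 3.018] w 51.11929908762542
turn total [-0.    -0.002  0.015] shift total if before turn [-7.437 -9.253 -3.738] after turn [-7.457 -9.238 -3.736]
```

Call:
carry_out(xyz=[[0, 0, -0.15], [0, 0, -0.3], [0, 0, -0.5], [0, 0, -0.7], [0, 0, -0.7], [0, 0, -0.7], [0, 0, -0.5], [0, 0, -0.2]], dr=[[0, 0, 0], [0, 0, 0], [0, 0, 0], [0, 0, 0], [0, 0, 0], [0, 0, 0], [0, 0, 0], [0, 0, 0]])

```text
time: 5.35
tool_pos: [411.5, -351.6, 262.7]
tcp_rot: [3.141, -0.003, -0.783]
contact_force: [0.5, -0.6, -2.8]
grip_width: 51.2
```

Call:
carry_out(xyz=[[0, 0, 0], [0, 0, 0], [0, 0, 0], [0, 0, 0], [0, 0, 0], [0, 0, 0], [0, 0, 0], [0, 0, 0]], dr=[[0, 0, -0.3], [0, 0, -0.75], [0, 0, -0.95], [0, 0, -0.95], [0, 0, -0.95], [0, 0, -0.95], [0, 0, -0.6], [0, 0, -0.3]])

```text
time: 6.35
tool_pos: [410.9, -350.8, 259.5]
tcp_rot: [-3.14, 0.002, 0.021]
contact_force: [0.0, 0.4, -1.7]
grip_width: 51.3
```

```bash
python3 - <<'E'
from h import *
from plant import capture
c=capture("wrist");cv2.imwrite("pics/wrist3.png",c["image"])
plan(487,357,240,1)
E
```

```text
t 6.4 pos [ 410.908 -350.853  259.512] rot [-179.896    0.099    1.295] F [ 0.373  0.344 -2.057] w 51.425486103350934
turn total [-0.013  0.012  0.037] shift total if before turn [  1.535 -11.765   0.344] after turn [  1.474 -11.774   0.325]
```

View pics/wrist3.png

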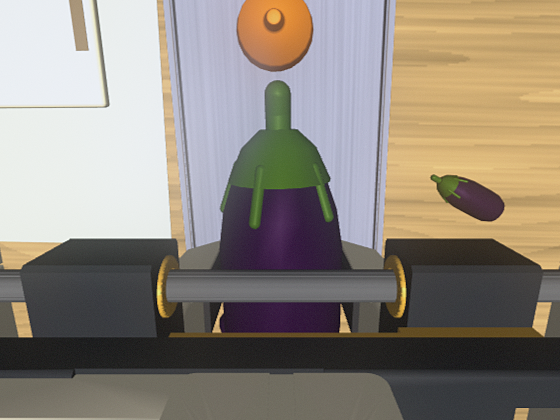

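Call:
carry_out(xyz=[[0.05, -0.3, 0], [0.1, -0.6, 0], [0.1, -0.8, 0], [0.1, -0.8, 0], [0.1, -0.8, 0], [0.1, -0.8, 0], [0.1, -0.8, 0], [0.1, -0.8, 0]], dr=[[0, 0, 0], [0, 0, 0], [0, 0, 0], [0, 0, 0], [0, 0, 0], [0, 0, 0], [0, 0, 0], [0, 0, 0]])

```text
time: 7.4
tool_pos: [448.8, -5.9, 260.5]
tcp_rot: [-3.141, 0.0, 0.019]
contact_force: [1.3, 0.0, -1.3]
grip_width: 51.4
```

Call:
carry_out(xyz=[[0.1, -0.8, 0], [0.1, -0.8, 0], [0.1, -0.8, 0], [0.1, -0.8, 0], [0.1, -0.8, 0], [0.1, -0.8, 0], [0.1, -0.7, 0], [0.05, -0.4, 0]], dr=[[0, 0, 0], [0, 0, 0], [0, 0, 0], [0, 0, 0], [0, 0, 0], [0, 0, 0], [0, 0, 0], [0, 0, 0]])

```text
time: 8.4
tool_pos: [486.2, 348.9, 259.9]
tcp_rot: [3.141, 0.001, 0.021]
contact_force: [0.1, 0.5, -1.3]
grip_width: 51.3
```

Call:
carry_out(xyz=[[0, 0, 0], [0, 0, 0]], dr=[[0, 0, 0], [0, 0, 0]])

```text
time: 8.65
tool_pos: [486.9, 346.0, 260.3]
tcp_rot: [3.141, 0.001, 0.019]
contact_force: [-0.5, -0.5, -1.2]
grip_width: 51.2
```

```bash
python3 - <<'E'
from h import *
from plant import capture
for n in ("wrist","side"):
    c=capture(n);np.save(n+"4.npy",c,allow_pickle=True);cv2.imwrite(f"pics/{n}4.png",c["image"])
plan(487,357,180,1)
E
```

```text
t 8.75 pos [487.466 345.532 260.742] rot [179.975   0.018   1.058] F [ 0.188 -0.384 -1.109] w 50.95750162976699
turn total [0.003 0.002 0.007] shift total if before turn [-0.004 -0.192  1.346] after turn [-0.004 -0.191  1.346]
```

View pics/side4.png

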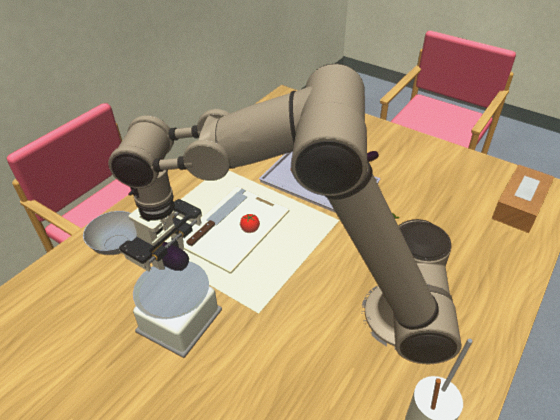

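View pics/wrist4.png

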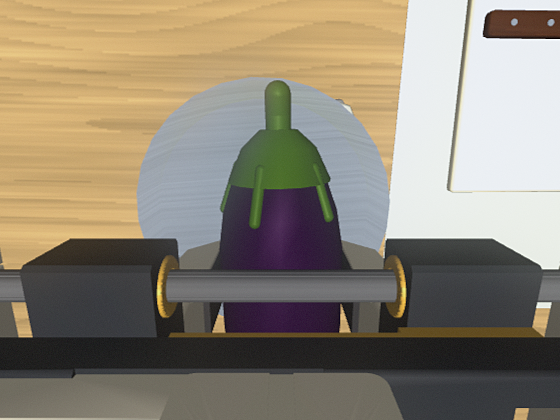

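```bash
python3 - <<'E'
from h import *
c=load("wrist4.npy")
a=onz(c,137,190,147);b=onz(c,389,190,147);tp=onz(c,263,76,147);print(a,b,(a+b)/2,tp)
E
```

```text
[503.  450.9 147. ] [506.6 267.  147. ] [504.8 359.  147. ] [583.  359.6 147. ]
```

Call:
carry_out(xyz=[[0.01, -0.1, 0.1], [0, -0.11, 0.2], [0, 0, 0.3], [0, 0, 0.3], [0, 0, 0.25], [0, 0, 0.15], [0, 0, 0.1], [0, 0, 0]], dr=[[0, 0, 0], [0, 0, 0], [0, 0, 0], [0, 0, 0], [0, 0, 0], [0, 0, 0], [0, 0, 0], [0, 0, 0]])

```text
time: 9.75
tool_pos: [488.1, 358.9, 176.5]
tcp_rot: [3.141, 0.0, 0.019]
contact_force: [-0.2, 1.5, -2.0]
grip_width: 51.2
```

```bash
python3 - <<'E'
from h import *
from plant import capture
c=capture("side");cv2.imwrite("pics/side5.png",cv2.resize(c["image"][170:370,60:300],None,fx=3,fy=3,interpolation=cv2.INTER_CUBIC))
plan(488,358,166.5,1)
E
```

```text
t 9.8 pos [488.282 359.018 176.924] rot [-179.99    -0.024    1.111] F [ 0.226 -1.28  -1.52 ] w 51.36340527710462
turn total [-0.001 -0.003  0.014] shift total if before turn [-0.005  0.017  0.174] after turn [-0.005  0.017  0.174]
```

View pics/side5.png

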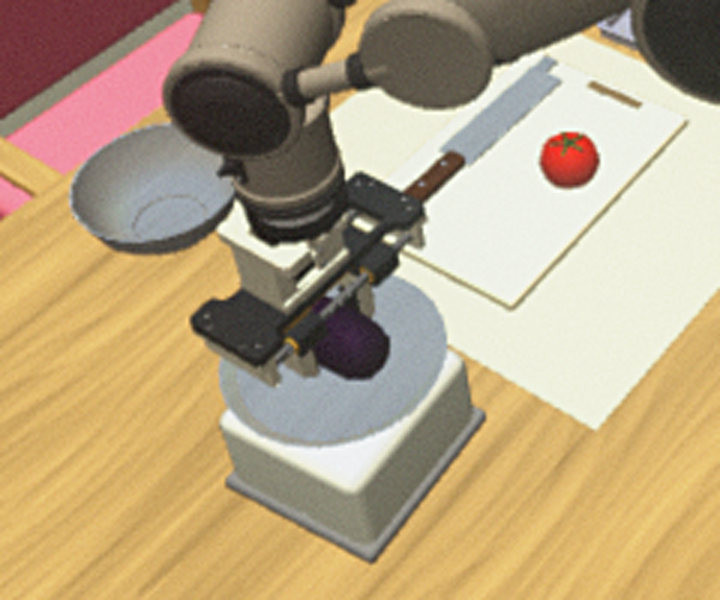

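The aubergine hangs level over the pan and centred on it, just above the floor. I'll lower it slowly.

Call:
carry_out(xyz=[[0, 0.01, 0.05], [0, 0, 0.05], [0, 0, 0.03], [0, 0, 0.02], [0, 0, 0.02], [0, 0, 0], [0, 0, 0], [0, 0, 0]], dr=[[0, 0, 0], [0, 0, 0], [0, 0, 0], [0, 0, 0], [0, 0, 0], [0, 0, 0], [0, 0, 0], [0, 0, 0]])

```text
time: 10.8
tool_pos: [488.2, 358.3, 166.6]
tcp_rot: [3.142, -0.0, 0.02]
contact_force: [0.1, -0.2, -0.3]
grip_width: 51.3
```

```bash
python3 - <<'E'
from h import *
plan(488,358,166,1)
E
```

```text
t 10.8 pos [488.152 358.341 166.553] rot [179.997  -0.005   1.118] F [ 0.125 -0.182 -0.271] w 51.33868435636843
turn total [ 0.    -0.001  0.015] shift total if before turn [-0.003  0.006  0.009] after turn [-0.003  0.006  0.009]
```

Call:
carry_out(xyz=[[0, 0, 0.01], [0, 0, 0], [0, 0, 0]], dr=[[0, 0, 0], [0, 0, 0], [0, 0, 0]])

```text
time: 11.18
tool_pos: [488.2, 358.4, 165.9]
tcp_rot: [3.142, -0.0, 0.02]
contact_force: [-0.3, 0.1, -1.4]
grip_width: 51.0
```

Call:
carry_out(xyz=[[0, 0, 0], [0, 0, 0], [0, 0, 0], [0, 0, 0], [0, 0, 0], [0, 0, 0], [0, 0, 0], [0, 0, 0]], dr=[[0, 0, 0], [0, 0, 0], [0, 0, 0], [0, 0, 0], [0, 0, 0], [0, 0, 0], [0, 0, 0], [0, 0, 0]], gripper=0.8)

```text
time: 12.18
tool_pos: [488.1, 358.3, 165.9]
tcp_rot: [3.141, -0.0, 0.02]
contact_force: [-0.1, -0.4, 0.1]
grip_width: 82.5
```

```bash
python3 - <<'E'
from h import *
from plant import capture
c=capture("wrist");np.save("wrist6.npy",c,allow_pickle=True);cv2.imwrite("pics/wrist6.png",c["image"])
c=capture("side");cv2.imwrite("pics/side6.png",cv2.resize(c["image"][170:370,60:300],None,fx=3,fy=3,interpolation=cv2.INTER_CUBIC))
plan(488,358,166,1)
E
```

```text
t 12.275 pos [488.123 358.328 165.847] rot [179.992   0.003   1.117] F [-0.042 -0.273  0.098] w 82.19690383370019
turn total [0.001 0.    0.015] shift total if before turn [-0.002  0.005 -0.003] after turn [-0.002  0.005 -0.003]
```

View pics/wrist6.png

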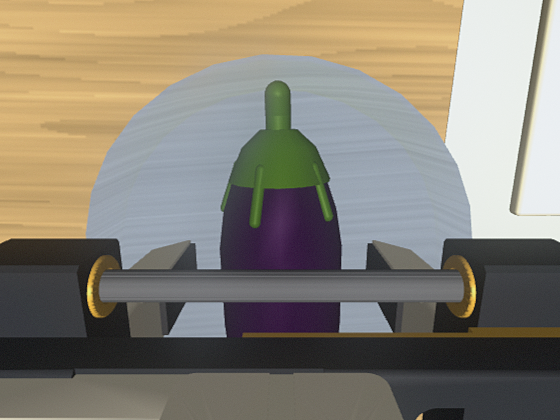

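View pics/side6.png

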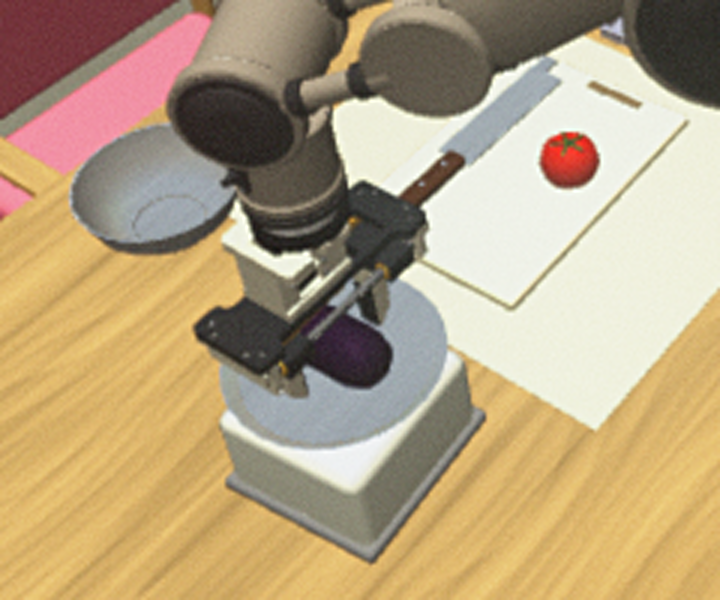

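The aubergine lies free between the open pads, centred on the pan (rim columns 87 to 472, aubergine at 280). Wait over 2 s.

Call:
carry_out(xyz=[[0, 0, 0], [0, 0, 0], [0, 0, 0], [0, 0, 0], [0, 0, 0], [0, 0, 0], [0, 0, 0], [0, 0, 0]], dr=[[0, 0, 0], [0, 0, 0], [0, 0, 0], [0, 0, 0], [0, 0, 0], [0, 0, 0], [0, 0, 0], [0, 0, 0]])

```text
time: 13.28
tool_pos: [488.1, 358.4, 165.9]
tcp_rot: [3.141, 0.0, 0.02]
contact_force: [0.1, -0.4, -0.4]
grip_width: 82.0
```

Call:
carry_out(xyz=[[0, 0, 0], [0, 0, 0], [0, 0, 0], [0, 0, 0], [0, 0, 0], [0, 0, 0], [0, 0, 0], [0, 0, 0]], dr=[[0, 0, 0], [0, 0, 0], [0, 0, 0], [0, 0, 0], [0, 0, 0], [0, 0, 0], [0, 0, 0], [0, 0, 0]])

```text
time: 14.28
tool_pos: [488.1, 358.4, 165.9]
tcp_rot: [3.142, 0.0, 0.019]
contact_force: [0.9, 0.1, -0.1]
grip_width: 82.2
```

Call:
carry_out(xyz=[[0, 0, 0], [0, 0, 0], [0, 0, 0], [0, 0, 0]], dr=[[0, 0, 0], [0, 0, 0], [0, 0, 0], [0, 0, 0]])

```text
time: 14.78
tool_pos: [488.1, 358.3, 165.9]
tcp_rot: [3.142, -0.0, 0.02]
contact_force: [0.4, -0.1, 0.4]
grip_width: 82.3
```

```bash
python3 - <<'E'
from h import *
from plant import capture
c=capture("wrist");np.save("wrist7.npy",c,allow_pickle=True);cv2.imwrite("pics/wrist7.png",c["image"])
print("rim far",onz(c,275,55,143.5),"tip",onz(c,277,81,163),"L/R",onz(c,87,230,143.5),onz(c,472,230,143.5))
b=load("wrist6.npy");print(np.abs(c["image"].astype(int)-b["image"]).mean())
plan(488,358,166,1)
E
```

```text
rim far [582.4 362.4 143.5] tip [570.1 361.2 163. ] L/R [503.1 451.  143.5] [506.8 267.1 143.5]
1.6153245464852608
t 14.825 pos [488.142 358.348 165.876] rot [179.995  -0.002   1.117] F [-0.106 -0.105 -0.724] w 82.62201190250008
turn total [ 0.001 -0.     0.015] shift total if before turn [-0.002  0.006 -0.002] after turn [-0.002  0.006 -0.002]
```

At 2.6 s after release the aubergine and pan centres agree within about 3 mm. Regrasp.

Call:
carry_out(xyz=[[0, 0, 0], [0, 0, 0], [0, 0, 0], [0, 0, 0], [0, 0, 0], [0, 0, 0], [0, 0, 0], [0, 0, 0]], dr=[[0, 0, 0], [0, 0, 0], [0, 0, 0], [0, 0, 0], [0, 0, 0], [0, 0, 0], [0, 0, 0], [0, 0, 0]], gripper=-1)

```text
time: 15.82
tool_pos: [488.1, 358.4, 165.9]
tcp_rot: [3.142, -0.0, 0.019]
contact_force: [-0.3, 0.8, -0.3]
grip_width: 51.1
```

Call:
carry_out(xyz=[[0, 0, -0.1], [0, 0, -0.2], [0, 0, -0.3], [0, 0, -0.3], [0, 0, -0.3], [0, 0, -0.2], [0, 0, -0.1], [0, 0, 0]], dr=[[0, 0, 0], [0, 0, 0], [0, 0, 0], [0, 0, 0], [0, 0, 0], [0, 0, 0], [0, 0, 0], [0, 0, 0]])

```text
time: 16.82
tool_pos: [488.1, 358.4, 256.0]
tcp_rot: [-3.142, -0.0, 0.019]
contact_force: [-0.0, 0.7, -2.3]
grip_width: 51.0
```

```bash
python3 - <<'E'
from h import *
plan(587,0,220,1.2)
E
```

```text
t 16.825 pos [488.141 358.352 256.025] rot [-179.999   -0.013    1.117] F [-0.039  0.727 -2.348] w 50.955033111572796
turn total [-0.    -0.002 -0.01 ] shift total if before turn [1.531 6.004 0.601] after turn [1.522 6.006 0.6  ]
```

Call:
carry_out(xyz=[[0.1, 0.3, 0], [0.2, 0.7, 0], [0.2, 0.8, 0], [0.2, 0.8, 0], [0.2, 0.8, 0], [0.2, 0.8, 0], [0.2, 0.8, 0.1], [0.13, 0.5, 0.2]], dr=[[0, 0, 0], [0, 0, 0], [0, 0, 0], [0, 0, 0], [0, 0, 0], [0, 0, 0], [0, 0, 0], [0, 0, 0]])

```text
time: 17.82
tool_pos: [580.5, 26.4, 237.5]
tcp_rot: [3.141, -0.0, 0.017]
contact_force: [0.8, 0.7, -1.4]
grip_width: 51.6
```

Call:
carry_out(xyz=[[0.07, 0.3, 0.2], [0.03, 0.2, 0.1], [0, 0, 0], [0, 0, 0], [0, 0, 0], [0, 0, 0]], dr=[[0, 0, 0], [0, 0, 0], [0, 0, 0], [0, 0, 0], [0, 0, 0], [0, 0, 0]])

```text
time: 18.58
tool_pos: [587.0, 0.9, 220.3]
tcp_rot: [3.141, -0.001, 0.021]
contact_force: [0.5, 0.3, -2.7]
grip_width: 51.6
```

```bash
python3 - <<'E'
from h import *
from plant import capture
for n in ("wrist","side","top"):
    c=capture(n);np.save(n+"8.npy",c,allow_pickle=True);cv2.imwrite(f"pics/{n}8.png",c["image"])
plan(587,0,220,1.2)
E
```

```text
t 18.725 pos [586.918   0.494 220.053] rot [179.993  -0.012   1.145] F [ 0.351 -0.958 -1.462] w 51.22496852809273
turn total [ 0.001 -0.001 -0.007] shift total if before turn [0.001 0.008 0.001] after turn [0.001 0.008 0.001]
```

View pics/wrist8.png

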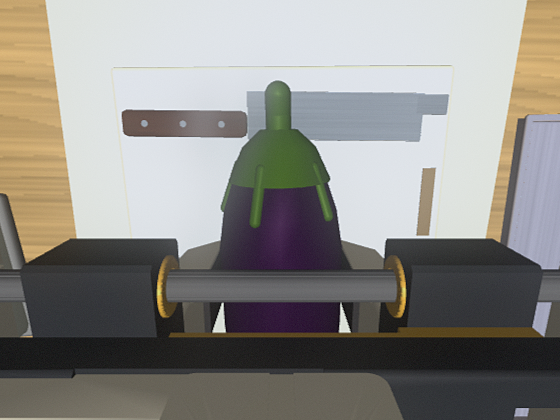

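View pics/side8.png

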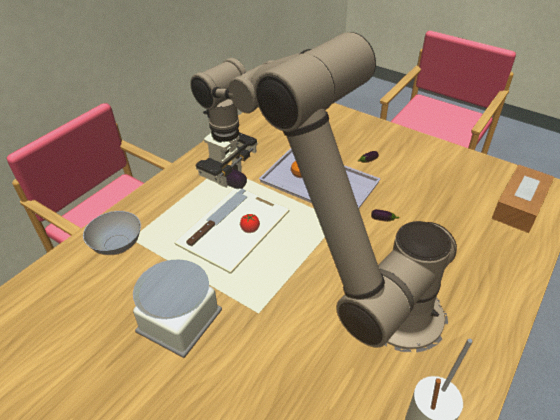

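View pics/top8.png

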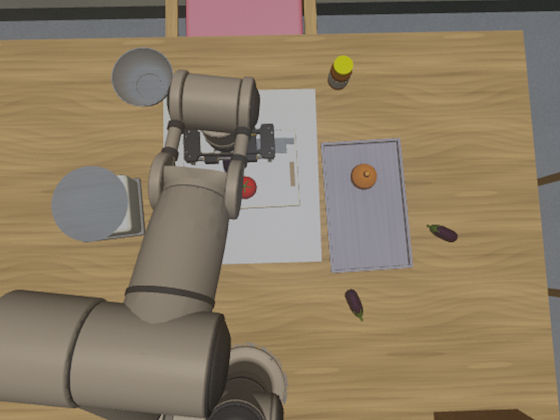

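The wrist view shows the stalk (277,82) pointing squarely at the board's far edge, which is horizontal at row 66 (columns 113 to 451). The pan is empty, and the onion, tomato and knife look unmoved. One numeric check first.

```bash
python3 - <<'E'
from h import *
c=load("wrist8.npy");a=onz(c,113,66.5,14);b=onz(c,451,66,14);m=(a+b)/2;print(a,b,"centre approx",m[:2]-[110,0],"yaw",np.degrees(np.arctan2(-(a-b)[0],(a-b)[1])))
o=get_obs();print(o["time"],o["dq"],o["tool_pos"])
a=load("top0.npy")["image"];b=load("top8.npy")["image"]
for n,(x0,x1,y0,y1),(lo,hi) in (("onion",(345,385,155,195),((5,150,100),(15,255,255))),("tomato",(243,262,170,205),((0,150,60),(8,255,255)))):
    f=lambda i:cv2.moments(cv2.inRange(cv2.cvtColor(i[y0:y1,x0:x1],cv2.COLOR_BGR2HSV),lo,hi),True)
    p,q=f(a),f(b);print(n,p["m10"]/p["m00"],p["m01"]/p["m00"],q["m10"]/q["m00"],q["m01"]/q["m00"])
E
```

```text
[699.3 157.2  14. ] [ 706.2 -153.4   14. ] centre approx [592.7   1.9] yaw 1.2853107444377518
18.725 [-0.  0.  0.  0. -0. -0.] [586.9   0.5 220.1]
onion 18.872180451127818 20.601503759398497 18.9058524173028 20.48854961832061
tomato 4.341772151898734 14.126582278481013 5.672955974842767 16.49056603773585
```

```bash
python3 -c "
from plant import *
print(close_job(), get_obs()['grip_width'])"
```

```text
the job is handed in; nothing more can be done
the job is handed in; nothing more can be done
```

The aubergine was weighed and is now held over the cutting board for the cook. I handed the job in at about 18.7 s of the 64 s; it reports no verdict.

- **Weighing:** I took the largest aubergine from the tray and laid it on the scale's pan, within about 3 mm of its centre. I let go and left it free for about 2.6 s. The dial faces away from the cameras, so I never saw the pointer. I inferred that the pan took the weight from the drop in wrist force and the unchanged pictures.
- **Final hold:** The fingers stopped on it at 51 mm and the arm's joint speeds were zero.
    - **Height and position:** its middle is about 200 mm above the board. The top and side views put it within about 3 mm of the board's centre; the wrist view said about 6 mm.
    - **Direction:** the stalk points at the cook, with the tool's angle within about 0.2° of square to the board. The tool is level.
- **Onion, tomato and knife:** The onion's position matched the start within 0.2 px, and the knife looked unmoved. The tomato shifted about 2.7 px (roughly 7 mm) in the top view, where the gripper partly hid it. I put that down to the gripper hiding it, because the side view shows it in the same place.

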